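Unclip the mesh filter cup and stand it to drain

TASK

The mesh filter cup is clipped into its socket on the upper tier. Press and hold its spring release plate, just firmly enough to free the catch, while you draw the cup straight out by its handle loop without straining the catch; then stand it upright in the middle of the square drain stone and let go. Leave everything else where it is.

Things in the scene. Friction and masses are not known exactly. Their poses are not given: they have to be found in the camera images.
- organiser: Clear acrylic two-tier organiser, fixed. Origin on the worktop straight below the seated cup's axis; z up; the cup is drawn out along -x (roughly towards the robot). Lengths below are mm in this frame. Upper tier: x -41 to 75, y -120 to 120, top z 125. Lower tier: out to x -155, top z 20.
- seat (a point): Point of the organiser on its upper tier, below the clipped cup's axis: origin of the socket. Rails at |y| 47 to 54 and a back stop at x 31 to 38 guide the cup; lips hold its rear ears down until it is 32 mm out, so it cannot be lifted before. Highest part of the socket 22 mm above this point. 34 to 40 mm out the cup lifts straight off.
- plate_mid (a point): Point of the organiser at the middle of the release plate, at its mean height: a level flat steel plate under the handle loop, 80 mm (x) by 48 mm (y), x -130 to -50. Not tracked: the plate stands on a height screw, so its top at rest is up to 5 mm above or below this point, differently each time: feel for it. It presses straight down on a spring.
- catch_mid (a point): Point of the organiser midway between the plate's two catch teeth (x -50 to -42, |y| 39 to 47), which block the cup's front ears. The plate resists 1 N, then 3 N more per mm; pressed 4 mm (13 N) the teeth are clear; over 24 N harms it. Hold 16 to 20 N until the cup is 22 mm out. Until then over 25 N between cup and socket strains the catch. Beyond 44 mm the rear ears meet the risen teeth.
- runner_end (a point): Point of the organiser midway between the front ends of two runners (|y| 28 to 36, from the upper tier to x -102, top z 125 level with the tier) that carry the cup as it comes out. The release plate lies between and below them.
- cup_center (a point): Centre of the loose steel mesh cup, 58 mm outer diameter, on a black plastic foot: on its axis, 32 mm above its underside. 64 mm high, 0.13 to 0.25 kg. Axes as the organiser's while clipped. Foot and ears: x -40 to 30, |y| up to 46 mm, up to 14 mm above the underside. Grip the round wall (14 to 64 mm above the underside) from above, across y. Front ears x -40 to -30.
- loop_bar (a point): Middle of the front bar of the cup's handle loop, 109 mm in the cup's -x from its axis and 10 mm above its underside. The bar is 8 mm thick (along x), 8 mm high; the loop's opening behind it (towards +x) measures 65 mm along x and 58 mm along y, and shut fingers pass down through it on to the release plate.
- stone_top (a point): Middle of the top face of the square pale drain stone with thin dark grooves, 140 x 140 x 12 mm, fixed on the worktop, left or right of the organiser.
- saucer_mid (a point): White round ceramic saucer, 130 mm across, 18 mm high, on the worktop at the other side; its centre. Leave alone.
- ramekin_mid (a point): White ceramic ramekin, 66 mm across, 42 mm high, on the lower tier; its centre. Leave alone.
- scraper: Yellow plastic scraper, about 100 x 70 x 8 mm, on the lower tier under the upper one; origin at its underside. Leave alone.
- teaspoon: Steel teaspoon, 130 mm long, on the lower tier; origin at its underside. Leave alone.
- mug: Blue ceramic mug, 80 mm across, 90 mm high, beside the organiser; origin at the centre of its underside. Leave alone.
- soap: Amber dish soap bottle, 60 mm across, 170 mm high, beside the organiser; origin at the centre of its underside. Leave alone.
Mind the look-alikes: they are no part of the job. Leave any green or yellow look-alike of the part that bears cup_center alone.

How it is judged:
By the outcome, as a careful person would: the job done as asked, in the order asked, and still so for the second after the job is handed in, with the robot touching nothing.
It also fails if it takes over 67 s, if anything falls off the work surface, if the arm or the gripper's body presses on something with over 40 N, if the wrist force passes 120 N, or if a joint passes its speed limit or range.

ROBOT

A 6-joint arm with a two-finger parallel gripper is mounted at the origin on the work surface. World frame = base frame: x ahead of the robot, y to its left, z up, the work surface at z = 0. Lengths are in mm, angles in degrees, forces in N, time in s.
With the tool pointing down it reaches from about 425 to 925 mm from the base axis. Payload 12.5 kg.
Tool frame: the origin (TCP) lies midway between the tips of the shut fingers; the grasp point (between the pads) lies manip.tcp_to_grasp behind it (manip.tcp_to_grasp is the distance from the TCP to the grasp point, in mm); z points along the fingers, y is the line along which they close (so a half turn about z gives the same grasp; the last joint's range is limited). The gripper opens to 85 mm and grips with 20 to 120 N. Pads are 22 mm wide; open, the fingers measure 114 mm over their backs; the gripper's body (76 mm by 85 mm) begins 54 mm behind the grasp point. The pads swing forward as they close: fully open they stand 13 mm farther back than shut.
Start: joints at [-72.972, 28.126, 89.318, -0, 62.55, -6.05], TCP at [245.021, -574.987, 231.327] pointing down, gripper open.
Joint ranges: [-177.58, 177.58], [-47.91, 125.51], [2.72, 160], [-65.01, 245.01], [3.68, 167.84], [-153.87, 153.87]. Speed limits (degrees/s): [127.2, 127.2, 159.86, 180, 180, 180].

INTERFACE

Orientations are given as [roll, pitch, yaw] about the fixed x, y, z axes, in that order (R = Rz(yaw) Ry(pitch) Rx(roll)).
In Python, from bench import manip, imaging gives the robot as it stands.
- The arm moves only by the tool send_rows, never from a script. Its argument "series" is a list of rows, each a list of 7 numbers: the shift along the tool's x, y, z in cm, then the turn, a rotation vector about the tool's x, y, z in rad, then the opening in per cent of the stroke, from 0 (shut) to 100 (fully open). A call has 1 to 5 rows; each row is the pose to reach, as a shift and turn from the pose commanded when the call began, along the tool's axes at that moment; what a row does not reach only later rows make up. A row lasts 1/10 s, in which the tool goes at most 50 mm and 8.59 degrees, less where a joint would pass 70% of its speed; a pose out of reach is approached as far as the arm can. A call with a gripper value outside its range is refused whole. The fingers move at their own pace and stop on an object; "force" is the grip in N (left out, the last holds). Time passes only in rows, so rows that repeat a pose let the fingers close. It gives the time, the measured TCP pose, the force, the opening and the grip force at its end, in the units of the state.
- manip.observe(): the state, without advancing time (a new reading comes with each control period).
- imaging.read_camera(name): name is "scene" or "top" or "wrist"; returns a dict with "image" (384x512x3 uint8, red, green, blue), "camera_matrix" (3x3 intrinsics, pixels), "rvec" (rotation vector, rad) and "tvec" (3), from world to camera coordinates, as OpenCV has them. Camera axes: x right, y down, z forward; pixel columns grow to the right and rows downward; lengths in mm; the calibration is good to about 2 mm. A picture is of the moment at which its call begins. There is no depth.
- manip.hand_in(): hands the job in; it is judged then, once.
The state is a dict: "t": time; "q": joint angles; "qvel": joint speeds; "effort": joint torques, N m; "tcp_pos": TCP position; "eef_rot": TCP orientation; "contact_force": force on the tool from outside, world axes, zero at the start; "torque": the same for the moment, N m; "finger_gap": finger opening in mm; "finger_force": force on a finger pad.
Only numpy, scipy, OpenCV 4.12 (cv2) and the standard library are available. Lean on these libraries where they do the work, as an engineer would, in place of code of your own. Each camera call takes 0.05 s, during which the arm holds its last target. There are 200 camera calls.

## Working session

There is one attempt and no reset: what is moved stays moved. The work goes in short steps, Python scripts to look and compute and a tool call to move; the robot and the scene stay as the last step left them, time stands still between calls to the robot, and variables do not carry over. Pictures are saved under pics/ and viewed, at most 10 in all, crops included, and the job is handed in when it is done.

Besides the shell and the picture viewer there is one more tool, called after "Request:" as name([rows], argument=value, ...), one row to a line, values as JSON. send_rows: Moves the arm, as the interface text tells. Its arguments: {"type":"object","properties":{"series":{"type":"array","items":{"type":"array","items":{"type":"number"}}},"force":{"type":"number"}},"required":["series"]}

```bash
ls; mkdir -p pics; python3 - <<'E'
from bench import manip, imaging
import cv2
s=manip.observe(); print(s, manip.tcp_to_grasp)
for n in ("scene","top"):
    d=imaging.read_camera(n); cv2.imwrite(f"pics/{n}0.png",d["image"][:,:,::-1]); print(n,d["camera_matrix"],d["rvec"],d["tvec"])
E
```

```text
pics
{'t': 0.0, 'q': array([-7.29728488e+01,  2.81630023e+01,  8.93515860e+01,  1.57382183e-04,
        6.25496866e+01, -6.05284130e+00]), 'qvel': array([ 0.00146383,  0.05285238,  0.03303453, -0.04124761, -0.07480123,
        0.07129169]), 'effort': array([-3.23129374e-03, -6.18465972e+01, -2.61594236e+01, -2.13759035e-04,
        4.17537827e-03,  2.18661313e-06]), 'tcp_pos': array([ 244.93655698, -574.74430346,  230.7313805 ]), 'eef_rot': array([-1.79936098e+02, -6.91630433e-03,  2.30799160e+01]), 'contact_force': array([0.10303667, 0.44316844, 0.07130787]), 'torque': array([-0.02203135,  0.00029449, -0.09521157]), 'finger_force': 0.0, 'finger_gap': 85.56974014427503} 18.700000000000003
scene [[407.18175463   0.         260.96646827]
 [  0.         407.18175463 194.73850032]
 [  0.           0.           1.        ]] [ 2.07149126  0.99252172 -0.4831909 ] [-354.11435093 -149.68058785 1558.22496767]
top [[479.53586473   0.         261.29026741]
 [  0.         479.53586473 195.51155325]
 [  0.           0.           1.        ]] [ 2.14294923 -2.16680404  0.18327473] [   5.68560451  558.89104335 1237.94866632]
```

View pics/scene0.png

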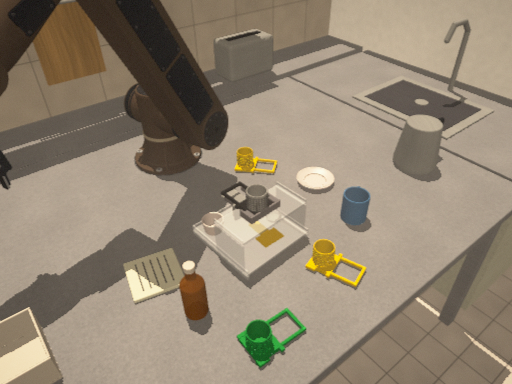

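View pics/top0.png

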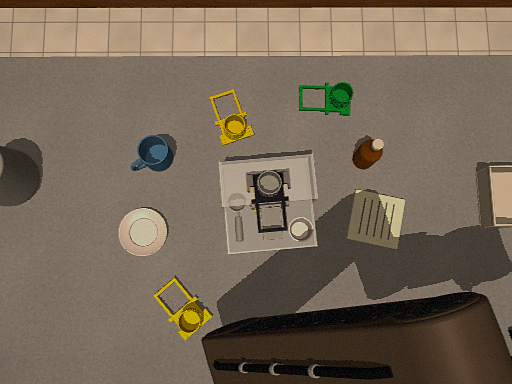

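The scene view shows the organiser mid-table with the clipped grey cup, the stone left (155,275) and look-alikes in green and yellow. In the top view the cup is at (270,183), the loop's bar near (270,231), the stone at (377,219), the ramekin at (301,229), the spoon at (239,225), and the soap at (368,153).

```bash
cat > h.py <<'E'
from bench import manip, imaging
import cv2, numpy as np
def ray(d,uv):
    R,_=cv2.Rodrigues(np.array(d["rvec"],float)); t=np.array(d["tvec"],float).ravel()
    return -R.T@t, R.T@np.linalg.inv(d["camera_matrix"])@np.array([uv[0],uv[1],1.])
def onz(d,uv,z):
    o,v=ray(d,uv); return o+v*(z-o[2])/v[2]
def proj(d,P):
    return cv2.projectPoints(np.array(P,float).reshape(-1,3),np.array(d["rvec"],float),np.array(d["tvec"],float),d["camera_matrix"],None)[0].reshape(-1,2)
E
python3 - <<'E'
from h import *
d=imaging.read_camera("top"); im=d["image"][:,:,::-1]
c=cv2.resize(im[145:260,210:330],None,fx=5,fy=5,interpolation=cv2.INTER_CUBIC); cv2.imwrite("pics/crop1.png",c)
hsv=cv2.cvtColor(im.copy(),cv2.COLOR_BGR2HSV); print(ray(d,(256,192))[0])
print("stone corners est")
m=((im.max(2)>100)&(im[:,:,2].astype(int)-im[:,:,0]>18)&(hsv[:,:,1]<110)).astype(np.uint8); m[:185]=0;m[255:]=0;m[:,:340]=0;m[:,412:]=0
m=cv2.morphologyEx(m,cv2.MORPH_OPEN,np.ones((2,2),np.uint8))
pts=cv2.findNonZero(m); r=cv2.minAreaRect(pts); print(r)
print(onz(d,r[0],12)); b=cv2.boxPoints(r); B=np.array([onz(d,p,12) for p in b]); print(B, np.linalg.norm(B-np.roll(B,1,0),axis=1))
for uv,z in (((270,182),189),((270,231),139)): print(uv,onz(d,uv,z))
E
```

```text
[ 371.00489837   28.85289004 1306.30444423]
stone corners est
((376.5, 217.5), (63.0, 71.0), 90.0)
[ 499.72294925 -314.41295278   12.        ]
[[ 587.61201848 -220.54821714   12.        ]
 [ 585.83581201 -416.98380623   12.        ]
 [ 413.25743236 -406.75734733   12.        ]
 [ 415.54315967 -214.14462372   12.        ]] [172.18797339 196.44361932 172.88110823 192.62628545]
(270, 182) [569.11343504 -18.10272267 189.        ]
(270, 231) [456.81874252 -18.34740552 139.        ]
```

View pics/crop1.png

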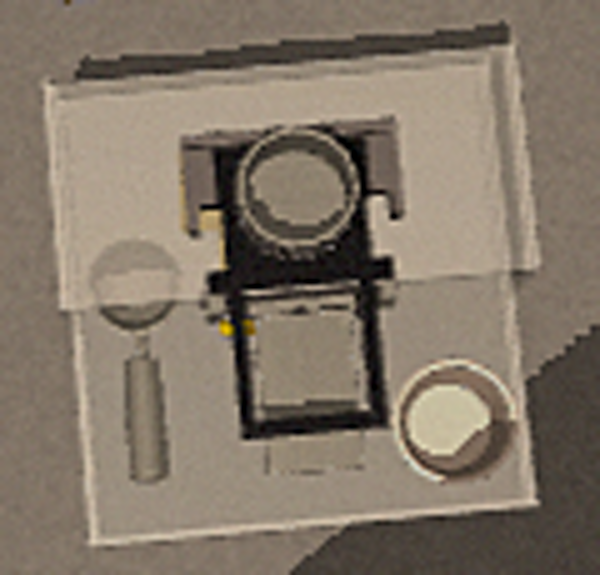

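The crop shows the cup rim circle centred at (299,187), the loop's front bar from (243,432) to (388,424), and the upper tier's front edge from (62,308) to (540,268), i.e. a yaw of about 5°. The ramekin is right of the loop, and the teaspoon is on the left.

```bash
cat >> h.py <<'E'
from scipy.spatial.transform import Rotation as Ro
def plan(P,yaw):
    "rows part (cm, rad) from measured pose to TCP P with tool down at yaw"
    s=manip.observe(); R=Ro.from_euler("xyz",s["eef_rot"],degrees=True)
    sh=R.inv().apply(np.array(P)-s["tcp_pos"])/10; rv=(R.inv()*Ro.from_euler("xyz",[180,0,yaw],degrees=True)).as_rotvec()
    return np.round(sh,2),np.round(rv,4)
E
python3 - <<'E'
from h import *
d=imaging.read_camera("top"); im=d["image"][:,:,::-1]
f=lambda u,v:((u+.5)/5-.5+210,(v+.5)/5-.5+145)
rim=onz(d,f(299,187),189); r2=onz(d,f(359,187),189); print("rim",rim,"R",np.linalg.norm(r2-rim))
L=onz(d,f(243,436),139);Rr=onz(d,f(388,428),139); print("loop front corners",L,Rr,(L+Rr)/2,np.linalg.norm(L-Rr))
a=onz(d,f(62,308),125);b=onz(d,f(540,268),125); v=a-b; print("edge",a,b,np.linalg.norm(v),np.degrees(np.arctan2(-v[0],v[1])))
a=onz(d,f(92,543),20);b=onz(d,f(537,505),20); v=a-b; print("low edge",(a+b)/2,np.linalg.norm(v),np.degrees(np.arctan2(-v[0],v[1])))
w=rim-(L+Rr)/2; print("axis yaw",np.degrees(np.arctan2(w[1],w[0])),np.linalg.norm(w[:2]))
lab=cv2.cvtColor(im.copy(),cv2.COLOR_BGR2LAB)[180:262,335:420]; m=(lab[:,:,2]>138).astype(np.uint8)
n,l,st,_=cv2.connectedComponentsWithStats(cv2.morphologyEx(m,cv2.MORPH_CLOSE,np.ones((5,5),np.uint8))); k=1+st[1:,4].argmax(); print(st[1:,4],lab[40,10],lab[30,40],lab[60,40])
p=cv2.findNonZero((l==k).astype(np.uint8)); r=cv2.minAreaRect(p); B=np.array([onz(d,q+[335,180],12) for q in cv2.boxPoints(r)]); print(r,B.mean(0),np.linalg.norm(B-np.roll(B,1,0),axis=1))
c=cv2.resize(im[175:265,335:425],None,fx=5,fy=5,interpolation=cv2.INTER_CUBIC); cv2.imwrite("pics/crop2.png",c)
E
```

```text
rim [569.12602384 -16.68172022 189.        ] R 28.435805292069308
loop front corners [455.19000723  10.41783599 139.        ] [458.30453759 -60.33748972 139.        ] [456.74727241 -24.95982687 139.        ] 70.82384072596768
edge [520.62624763  99.1797592  125.        ] [ 538.37071752 -139.01238089  125.        ] 238.85217565102596 4.260462591783509
low edge [416.41138885 -29.4559441   20.        ] 238.67681631938288 4.167425695241642
axis yaw 4.212944800642905 112.68323221133325
[4308] [ 66 131 132] [109 128 144] [110 130 143]
((42.0, 34.0), (68.0, 84.0), 90.0) [ 510.27234589 -316.51130207   12.        ] [186.20058437 232.86256018 187.09004916 227.97655253]
```

```bash
python3 - <<'E'
from h import *
o=np.array([569.1,-16.7]);y=np.radians(4.2);ex=np.array([np.cos(y),np.sin(y)])
print(plan([*(o-88*ex),230],4.2))
d=imaging.read_camera("top"); lab=cv2.cvtColor(d["image"],cv2.COLOR_RGB2LAB)[180:262,335:420]
for th in (139,140,141,142):
    m=cv2.morphologyEx((lab[:,:,2]>=th).astype(np.uint8),cv2.MORPH_OPEN,np.ones((3,3),np.uint8))
    m=cv2.morphologyEx(m,cv2.MORPH_CLOSE,np.ones((7,7),np.uint8)); n,l,st,_=cv2.connectedComponentsWithStats(m); k=1+st[1:,4].argmax()
    r=cv2.minAreaRect(cv2.findNonZero((l==k).astype(np.uint8))); B=np.array([onz(d,q+[335,180],12) for q in cv2.boxPoints(r)]); print(th,r,B.mean(0),np.linalg.norm(B-np.roll(B,1,0),axis=1))
E
```

```text
(array([ 43.37, -41.49,   0.13]), array([-0.0007,  0.    ,  0.3294]))
139 ((40.87628173828125, 38.681297302246094), (52.846290588378906, 50.88776779174805), 11.689370155334473) [ 497.05884914 -312.65253674   12.        ] [142.5054732  140.31473157 144.78365241 140.25460503]
140 ((40.94322967529297, 38.80006790161133), (51.863773345947266, 51.41231918334961), 10.713123321533203) [ 496.74314654 -312.82458731   12.        ] [139.92263432 141.64779496 142.18603828 141.62859194]
141 ((40.96000671386719, 38.720001220703125), (51.519012451171875, 51.519012451171875), 10.30484676361084) [ 496.96374843 -312.88191577   12.        ] [139.02854815 141.90529799 141.28345734 141.90294849]
142 ((40.865386962890625, 38.67308044433594), (52.166893005371094, 50.7940788269043), 11.309932708740234) [ 497.079388   -312.62435684   12.        ] [140.70797618 140.01675929 142.95462301 139.97311088]
```

Request:
send_rows([
  [3, -2.9, 0, 0, 0, 0, 0],
  [6, -5.8, 0, 0, 0, 0, 0],
  [9, -8.6, 0, 0, 0, 0, 0],
  [12, -11.5, 0, 0, 0, 0, 0],
  [15, -14.4, 0, 0, 0, 0, 0],
], force=40)

```text
t: 0.75
tcp_pos: [326.9, -382.2, 231.3]
eef_rot: [180.0, -0.0, 23.1]
contact_force: [0.1, -0.9, -0.4]
finger_gap: 12.4
finger_force: 0.0
```

Request:
send_rows([
  [3, -2.9, 0, 0, 0, 0, 0],
  [6, -5.8, 0, 0, 0, 0, 0],
  [9, -8.6, 0, 0, 0, 0, 0],
  [12, -11.5, 0, 0, 0, 0, 0],
  [15, -14.4, 0, 0, 0, 0, 0],
])

```text
t: 1.25
tcp_pos: [408.5, -190.9, 231.4]
eef_rot: [180.0, -0.0, 23.1]
contact_force: [1.0, 0.2, 0.3]
finger_gap: 0.1
finger_force: 0.0
```

Request:
send_rows([
  [3, -2.9, 0, 0, 0, 0.08, 0],
  [6, -5.7, 0, 0, 0, 0.16, 0],
  [9, -8.5, 0, 0, 0, 0.24, 0],
  [13, -12.3, 0, 0, 0, 0.32, 0],
  [13.4, -12.7, 0, 0, 0, 0.3294, 0],
])

```text
t: 1.75
tcp_pos: [482.7, -19.6, 231.3]
eef_rot: [-180.0, -0.0, 4.2]
contact_force: [0.2, -0.1, 0.3]
finger_gap: 0.0
finger_force: 0.0
```

```bash
python3 - <<'E'
from h import *
o=np.array([569.1,-16.7]);y=np.radians(4.2);ex=np.array([np.cos(y),np.sin(y)])
print(plan([*(o-88*ex),150],4.2)); s=manip.observe(); print(s)
d=imaging.read_camera("wrist"); cv2.imwrite("pics/w1.png",d["image"][:,:,::-1])
E
```

```text
(array([-0.17,  0.35,  8.13]), array([-0.0003, -0.0006,  0.0002]))
{'t': 1.75, 'q': array([-1.01741855e+01,  1.66091299e+01,  1.08658410e+02,  3.18431099e-02,
        5.47023741e+01,  7.55953250e+01]), 'qvel': array([ 9.41819666,  2.41301286, -3.09816425, -0.87212249,  1.31748249,
        9.88635694]), 'effort': array([ 1.60783622e+00, -4.52961409e+01, -2.37668163e+01,  2.35608649e-01,
        2.45059891e-03,  1.52117237e+00]), 'tcp_pos': array([482.68298069, -19.55346122, 231.31798287]), 'eef_rot': array([-1.79982302e+02, -3.56039148e-02,  4.21209114e+00]), 'contact_force': array([ 0.19769451, -0.11108063,  0.32253121]), 'torque': array([-0.03334089, -0.00049562,  0.01024975]), 'finger_force': 0.0, 'finger_gap': 0.038666402262254575}
```

View pics/w1.png

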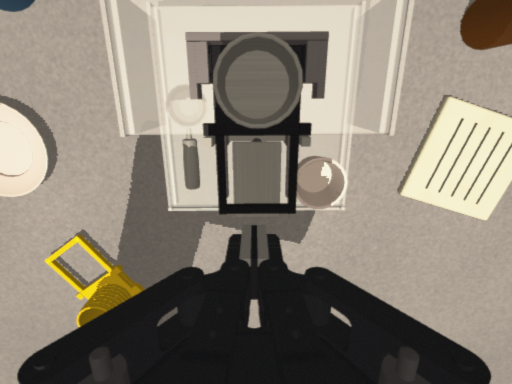

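The wrist view shows the cup rim around (258,80), the loop's outer front edge at row 213 from (219,213) to (298,213), the plate visible inside the loop, and the fingertips at (254,235).

```bash
python3 - <<'E'
from h import *
d=imaging.read_camera("wrist")
for n,uv,z in (("rim",(258,80),189),("front",(258.5,213),139),("L",(219,213),139),("R",(298,213),139)): print(n,onz(d,uv,z))
o=np.array([569.1,-16.7]);y=np.radians(4.2);ex=np.array([np.cos(y),np.sin(y)])
for x,z in ((0,189),(-113,139),(-105,139)): print(x,proj(d,[*(o+x*ex),z]))
print(onz(d,(370,60),12)); print("stone?",onz(d,(461,158),12)); print(plan([*(o-88*ex),145],4.2), manip.observe()["t"])
E
```

```text
rim [570.84398326 -16.16937934 189.        ]
front [458.22778756 -26.28004063 139.        ]
L [455.46077399  10.43521255 139.        ]
R [460.99355257 -62.97872688 139.        ]
0 [[258.61863728  83.01606935]]
-113 [[256.95186255 214.69490007]]
-105 [[256.99471747 206.75629848]]
[ 613.25892835 -151.08032897   12.        ]
stone? [ 503.24364911 -297.97756534   12.        ]
(array([-0.07,  0.16,  8.62]), array([-0.    ,  0.0001,  0.0032])) 1.85
```

Request:
send_rows([
  [-0.1, 0.15, 3, 0, 0, 0, 0],
  [-0.1, 0.15, 6, 0, 0, 0, 0],
  [-0.1, 0.15, 9.0, 0, 0, 0, 0],
  [-0.1, 0.15, 9.9, 0, 0, 0, 0],
  [-0.1, 0.15, 10.2, 0, 0, 0, 0],
])

```text
t: 2.35
tcp_pos: [480.4, -25.4, 128.8]
eef_rot: [-180.0, 0.1, 4.2]
contact_force: [0.4, -0.8, 0.8]
finger_gap: -0.2
finger_force: 0.0
```

Request:
send_rows([
  [0, 0, 0.1, 0, 0, 0, 0],
  [0, 0, 0.2, 0, 0, 0, 0],
  [0, 0, 0.3, 0, 0, 0, 0],
  [0, 0, 0.4, 0, 0, 0, 0],
  [0, 0, 0.5, 0, 0, 0, 0],
])

```text
t: 2.85
tcp_pos: [480.9, -24.6, 124.6]
eef_rot: [180.0, -0.0, 4.2]
contact_force: [-0.2, -0.3, -0.0]
finger_gap: 0.3
finger_force: 0.0
```

Request:
send_rows([
  [0, 0, 0.1, 0, 0, 0, 0],
  [0, 0, 0.2, 0, 0, 0, 0],
  [0, 0, 0.3, 0, 0, 0, 0],
  [0, 0, 0.4, 0, 0, 0, 0],
  [0, 0, 0.5, 0, 0, 0, 0],
])

```text
t: 3.35
tcp_pos: [480.7, -24.6, 119.2]
eef_rot: [180.0, 0.0, 4.2]
contact_force: [0.3, -0.6, 0.1]
finger_gap: 0.5
finger_force: 0.0
```

Request:
send_rows([
  [0, 0, 0.1, 0, 0, 0, 0],
  [0, 0, 0.2, 0, 0, 0, 0],
  [0, 0, 0.3, 0, 0, 0, 0],
  [0, 0, 0.4, 0, 0, 0, 0],
  [0, 0, 0.5, 0, 0, 0, 0],
])

```text
t: 3.85
tcp_pos: [480.7, -24.6, 114.2]
eef_rot: [180.0, -0.0, 4.2]
contact_force: [0.1, 1.0, -0.3]
finger_gap: -0.1
finger_force: 0.0
```

Request:
send_rows([
  [0, 0, 0.1, 0, 0, 0, 0],
  [0, 0, 0.2, 0, 0, 0, 0],
  [0, 0, 0.3, 0, 0, 0, 0],
  [0, 0, 0.4, 0, 0, 0, 0],
  [0, 0, 0.5, 0, 0, 0, 0],
])

```text
t: 4.35
tcp_pos: [480.7, -24.6, 109.2]
eef_rot: [180.0, -0.0, 4.2]
contact_force: [0.2, 1.0, 2.8]
finger_gap: 0.0
finger_force: 1.3
```

Request:
send_rows([
  [0, 0, 0.1, 0, 0, 0, 0],
  [0, 0, 0.2, 0, 0, 0, 0],
  [0, 0, 0.2, 0, 0, 0, 0],
  [0, 0, 0.2, 0, 0, 0, 0],
])

```text
t: 4.75
tcp_pos: [480.8, -24.7, 107.6]
eef_rot: [180.0, -0.0, 4.2]
contact_force: [-1.9, 0.2, 7.8]
finger_gap: 0.1
finger_force: 3.6
```

Request:
send_rows([
  [0, 0, 0.1, 0, 0, 0, 0],
  [0, 0, 0.2, 0, 0, 0, 0],
  [0, 0, 0.32, 0, 0, 0, 0],
  [0, 0, 0.34, 0, 0, 0, 0],
  [0, 0, 0.34, 0, 0, 0, 0],
])

```text
t: 5.25
tcp_pos: [480.9, -24.7, 104.7]
eef_rot: [180.0, -0.1, 4.2]
contact_force: [-3.3, 0.4, 15.4]
finger_gap: -0.1
finger_force: 7.7
```

Request:
send_rows([
  [0, 0, 0.06, 0, 0, 0, 0],
  [-0.05, 0, 0.08, 0, 0, 0, 0],
  [-0.1, 0, 0.08, 0, 0, 0, 0],
  [-0.15, 0, 0.08, 0, 0, 0, 0],
  [-0.2, 0, 0.08, 0, 0, 0, 0],
])

```text
t: 5.75
tcp_pos: [480.7, -24.8, 104.5]
eef_rot: [179.9, -0.3, 4.2]
contact_force: [3.3, 4.9, 15.0]
finger_gap: -0.1
finger_force: 8.0
```

Request:
send_rows([
  [-0.05, 0, 0.03, 0, 0, 0, 0],
  [-0.1, 0, 0.06, 0, 0, 0, 0],
  [-0.15, 0, 0.08, 0, 0, 0, 0],
  [-0.2, 0, 0.08, 0, 0, 0, 0],
  [-0.25, 0, 0.08, 0, 0, 0, 0],
])

```text
t: 6.25
tcp_pos: [480.0, -25.1, 104.2]
eef_rot: [179.9, -0.6, 4.2]
contact_force: [11.4, 5.1, 17.0]
finger_gap: 0.0
finger_force: 8.3
```

```bash
python3 - <<'E'
from h import *
s=manip.observe(); print(s["contact_force"],s["torque"],s["tcp_pos"])
d=imaging.read_camera("wrist"); cv2.imwrite("pics/w2.png",cv2.resize(d["image"][:,:,::-1][120:300,150:370],None,fx=3,fy=3))
E
```

```text
[11.41374852  5.09509036 16.96136059] [ 0.96604343 -2.02215385  0.06792324] [480.0286486 -25.1119154 104.2051007]
```

View pics/w2.png

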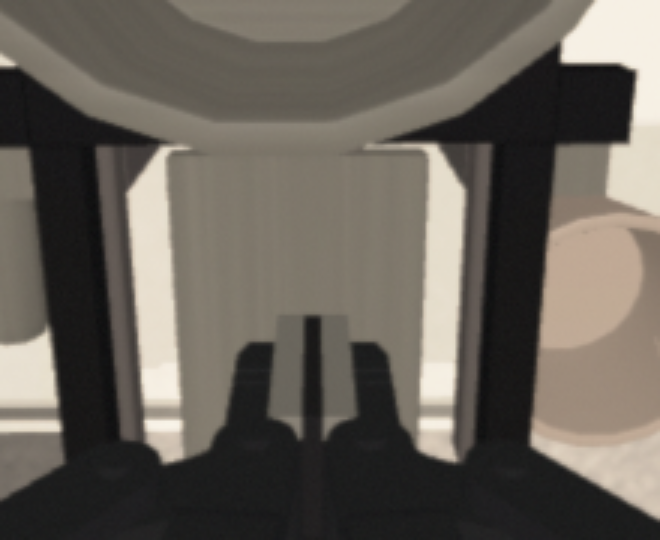

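Looking down the wrist, the fingers (tips at about (310,320)) stand centred in the loop on the plate. The front bar is hidden, so I keep drawing and watch the force.

Request:
send_rows([
  [-0.06, 0, 0.0, 0, 0, 0, 0],
  [-0.12, 0, 0.0, 0, 0, 0, 0],
  [-0.18, 0, 0.0, 0, 0, 0, 0],
  [-0.24, 0, 0.0, 0, 0, 0, 0],
  [-0.3, 0, 0.0, 0, 0, 0, 0],
])

```text
t: 6.8
tcp_pos: [477.5, -25.7, 104.3]
eef_rot: [179.9, -0.6, 4.2]
contact_force: [13.0, 3.1, 17.1]
finger_gap: -0.5
finger_force: 8.6
```

Request:
send_rows([
  [-0.06, 0, 0.0, 0, 0, 0, 0],
  [-0.12, 0, 0.01, 0, 0, 0, 0],
  [-0.18, 0, 0.02, 0, 0, 0, 0],
  [-0.24, 0, 0.02, 0, 0, 0, 0],
  [-0.3, 0, 0.02, 0, 0, 0, 0],
])

```text
t: 7.3
tcp_pos: [474.9, -26.1, 104.2]
eef_rot: [179.8, -0.7, 4.2]
contact_force: [12.0, 1.2, 16.7]
finger_gap: -0.2
finger_force: 8.7
```

Request:
send_rows([
  [-0.06, 0, 0.02, 0, 0, 0, 0],
  [-0.12, 0, 0.04, 0, 0, 0, 0],
  [-0.18, 0, 0.05, 0, 0, 0, 0],
  [-0.24, 0, 0.05, 0, 0, 0, 0],
  [-0.3, 0, 0.05, 0, 0, 0, 0],
])

```text
t: 7.8
tcp_pos: [472.2, -26.4, 103.9]
eef_rot: [179.8, -0.7, 4.2]
contact_force: [13.5, 1.8, 17.6]
finger_gap: 0.3
finger_force: 9.3
```

```bash
cat > t.py <<'E'
from h import *
import sys
# dark pixel front-ear back... cup rim shift in top view: dark-foot mask centroid along image rows
d=imaging.read_camera("top"); im=d["image"]; g=im.max(2)[175:250,245:295]
s=manip.observe(); print("F",s["contact_force"].round(1),s["tcp_pos"].round(1),s["eef_rot"].round(1))
m=(g<45); r=np.where(m.any(1))[0]+175; print("dark rows",r.min(),r.max(),m.sum())
w=imaging.read_camera("wrist"); cv2.imwrite("pics/%s_t.png"%sys.argv[1],cv2.resize(im[:,:,::-1][145:260,210:330],None,fx=5,fy=5,interpolation=cv2.INTER_CUBIC)); cv2.imwrite("pics/%s_w.png"%sys.argv[1],w["image"][:,:,::-1])
E
python3 t.py a
```

```text
F [13.3  1.1 18.5] [472.1 -26.4 103.8] [179.8  -0.7   4.2]
dark rows 175 249 1375
```

```bash
cat > e.py <<'E'
from h import *
s=manip.observe(); print(s["contact_force"].round(1),s["tcp_pos"].round(1))
d=imaging.read_camera("wrist")
for c in (348,352,164,156):
    g=d["image"][:,c].max(1).astype(int); k=[i for i in range(130,215) if g[i-1]<70<=g[i]]; print(c,k, end=" ")
if k or 1:
    f=lambda v:np.array(onz(d,(350,v),139)); print([f(v).round(1) for v in k[:1]])
    print("ear expected row at 0 out:",proj(d,[[570-40*.9973+.0732*44,-17-40*.0732-44*.9973,139]]))
E
python3 e.py; python3 -c "
import cv2;from h import *
g=cv2.imread('pics/a_w.png').max(2);print(g[130:215:4,350])"
```

```text
[13.1  1.  17.4] [472.1 -26.4 103.8]
348 [162] 352 [162] 164 [] 156 [163] [array([527.3, -61.3, 139. ])]
ear expected row at 0 out: [[358.98191599 148.62019097]]
[225 206  26  25  26  24  27  25  88 130 229 227 138 195 181 194 193 193
 193 194 193 193]
```

Request:
send_rows([
  [-0.06, 0, 0.0, 0, 0, 0, 0],
  [-0.12, 0, 0.0, 0, 0, 0, 0],
  [-0.18, 0, 0.0, 0, 0, 0, 0],
  [-0.24, 0, 0.0, 0, 0, 0, 0],
  [-0.3, 0, 0.0, 0, 0, 0, 0],
])

```text
t: 8.45
tcp_pos: [469.2, -26.6, 103.8]
eef_rot: [179.8, -0.7, 4.2]
contact_force: [14.8, 1.2, 17.3]
finger_gap: -0.2
finger_force: 9.2
```

```bash
python3 e.py
```

```text
[14.8  1.2 17.3] [469.2 -26.6 103.8]
348 [162] 352 [161] 164 [] 156 [163] [array([524.4, -61.6, 139. ])]
ear expected row at 0 out: [[359.71447001 141.24416879]]
```

The cup now travels with the tool (the ear stays at row 162); it is about 8–9 mm out.

Request:
send_rows([
  [-0.1, 0, 0.0, 0, 0, 0, 0],
  [-0.2, 0, 0.01, 0, 0, 0, 0],
  [-0.3, 0, 0.02, 0, 0, 0, 0],
  [-0.4, 0, 0.02, 0, 0, 0, 0],
  [-0.5, 0, 0.02, 0, 0, 0, 0],
])

```text
t: 9.0
tcp_pos: [464.3, -27.1, 103.6]
eef_rot: [179.8, -0.7, 4.2]
contact_force: [12.2, 1.2, 17.9]
finger_gap: -0.2
finger_force: 9.2
```

Request:
send_rows([
  [-0.1, 0, 0.0, 0, 0, 0, 0],
  [-0.2, 0, 0.0, 0, 0, 0, 0],
  [-0.3, 0, 0.0, 0, 0, 0, 0],
  [-0.4, 0, 0.0, 0, 0, 0, 0],
  [-0.5, 0, 0.0, 0, 0, 0, 0],
])

```text
t: 9.5
tcp_pos: [459.3, -27.4, 103.6]
eef_rot: [179.8, -0.7, 4.2]
contact_force: [13.5, 1.4, 17.3]
finger_gap: 0.2
finger_force: 9.2
```

```bash
python3 e.py
```

```text
[13.5  1.4 17.3] [459.3 -27.4 103.6]
348 [162] 352 [162] 164 [207] 156 [163] [array([514.5, -62.2, 139. ])]
ear expected row at 0 out: [[362.79786423 115.05394521]]
```

Request:
send_rows([
  [-0.1, 0, 0.0, 0, 0, 0, 0],
  [-0.2, 0, 0.0, 0, 0, 0, 0],
  [-0.3, 0, 0.0, 0, 0, 0, 0],
  [-0.4, 0, 0.0, 0, 0, 0, 0],
  [-0.47, 0, 0.0, 0, 0, 0, 0],
])

```text
t: 10.05
tcp_pos: [454.5, -27.8, 103.5]
eef_rot: [179.8, -0.7, 4.2]
contact_force: [13.3, -0.0, 16.1]
finger_gap: -0.0
finger_force: 9.2
```

```bash
python3 e.py
```

```text
[13.3 -0.  16.1] [454.5 -27.8 103.5]
348 [162] 352 [162] 164 [206] 156 [163] [array([509.8, -62.6, 139. ])]
ear expected row at 0 out: [[364.3770966 101.9112904]]
```

Request:
send_rows([
  [0.1, 0, -0.2, 0, 0, 0, 0],
  [0.2, 0, -0.5, 0, 0, 0, 0],
  [0.3, 0, -0.9, 0, 0, 0, 0],
  [0.3, 0, -1.4, 0, 0, 0, 0],
  [0.3, 0, -1.4, 0, 0, 0, 0],
])

```text
t: 10.6
tcp_pos: [452.5, -26.7, 115.7]
eef_rot: [180.0, -0.0, 4.2]
contact_force: [-0.1, 0.8, -0.1]
finger_gap: 0.1
finger_force: 0.3
```

```bash
python3 e.py
```

```text
[-0.1  0.8 -0.1] [452.5 -26.7 115.7]
348 [157] 352 [157] 164 [156] 156 [156] [array([508.9, -65.2, 139. ])]
ear expected row at 0 out: [[357.32289381  97.66497056]]
```

Request:
send_rows([
  [-0.2, 0, 0.0, 0, 0, 0, 0],
  [-0.4, 0, 0.0, 0, 0, 0, 0],
  [-0.6, 0, 0.0, 0, 0, 0, 0],
  [-0.8, 0, 0.0, 0, 0, 0, 0],
  [-1.0, 0, 0.0, 0, 0, 0, 0],
])

```text
t: 11.15
tcp_pos: [442.5, -27.5, 115.4]
eef_rot: [180.0, -0.0, 4.2]
contact_force: [2.1, -0.5, 0.2]
finger_gap: -0.2
finger_force: 0.7
```

```bash
python3 e.py
```

```text
[ 2.1 -0.5  0.2] [442.5 -27.5 115.4]
348 [157] 352 [157] 164 [157] 156 [157] [array([498.5, -66. , 139. ])]
ear expected row at 0 out: [[360.42373974  71.16375257]]
```

Request:
send_rows([
  [-0.1, 0, 0.0, 0, 0, 0, 0],
  [-0.2, 0, 0.0, 0, 0, 0, 0],
  [-0.2, 0, 0.0, 0, 0, 0, 0],
  [0.2, 0, -0.2, 0, 0, 0, 0],
  [0.4, 0, -1.5, 0, 0, 0, 0],
])

```text
t: 11.7
tcp_pos: [446.4, -27.1, 129.8]
eef_rot: [-180.0, 0.1, 4.2]
contact_force: [-0.5, 0.0, 0.8]
finger_gap: 0.2
finger_force: 0.0
```

Request:
send_rows([
  [0, 0, -3.0, 0, 0, 0, 0],
  [0, 0, -7, 0, 0, 0, 0],
  [0, 0, -11, 0, 0, 0, 0],
  [0, 0, -13, 0, 0, 0, 30],
  [0, 0, -13, 0, 0, 0, 100],
])

```text
t: 12.2
tcp_pos: [447.5, -27.2, 263.0]
eef_rot: [179.9, -0.3, 4.2]
contact_force: [0.3, -0.1, -0.6]
finger_gap: 28.3
finger_force: 0.0
```

```bash
python3 t.py b; python3 e.py
```

```text
F [ 0.1  0.  -0.2] [446.9 -27.1 261.2] [ 1.8e+02 -1.0e-01  4.2e+00]
dark rows 179 249 567
[-0.1 -0.8  0.3] [446.4 -27.1 260.1]
348 [] 352 [] 164 [] 156 [] []
ear expected row at 0 out: [[300.92578264  90.04182687]]
```

View pics/b_w.png

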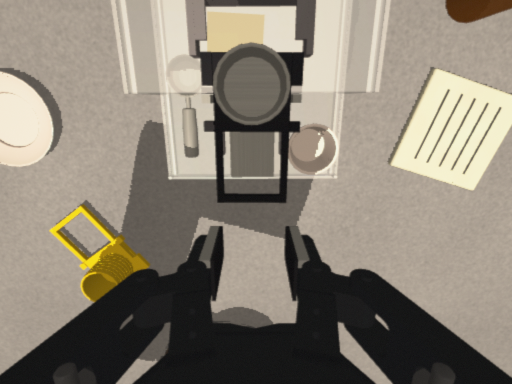

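The wrist view shows the cup drawn out, with the rim centred at (252,83), radius about 38 px, and the loop's front edge at row 202. The stone is at (457,128), and everything else is unmoved.

```bash
python3 - <<'E'
from h import *
d=imaging.read_camera("wrist"); im=cv2.cvtColor(d["image"],cv2.COLOR_RGB2GRAY)
c=onz(d,(252,83),189); print("rim",c,"r",np.linalg.norm(onz(d,(290,83),189)-c)); print("front",onz(d,(252.5,202),139))
lab=cv2.cvtColor(d["image"],cv2.COLOR_RGB2LAB); m=((lab[:,:,2]>=137)).astype(np.uint8); m[:,:385]=0; m[:60]=0
m=cv2.morphologyEx(m,cv2.MORPH_CLOSE,np.ones((7,7),np.uint8)); n,l,st,_=cv2.connectedComponentsWithStats(m);k=1+st[1:,4].argmax()
print(st[k])
s=onz(d,(457,128),12); print("stone",s)
print(plan([533.3,-19.8,250],4.2))
E
```

```text
rim [533.57053038 -19.50787142 189.        ] r 27.65919173269582
front [421.05591552 -27.62077355 139.        ]
[  385    60   127   313 32845]
stone [ 502.95893356 -308.57141548   12.        ]
(array([ 8.74, -0.08,  0.91]), array([-0.0005,  0.0021,  0.0001]))
```

Request:
send_rows([
  [3, 0, 0, 0, 0, 0, 100],
  [6, 0, 0, 0, 0, 0, 100],
  [8.7, -0.1, 0, 0, 0, 0, 100],
  [8.75, -0.08, 2, 0, 0, 0, 100],
  [8.75, -0.08, 5, 0, 0, 0, 100],
])

```text
t: 12.9
tcp_pos: [534.6, -19.9, 209.1]
eef_rot: [180.0, -0.0, 4.2]
contact_force: [0.1, 0.3, -0.7]
finger_gap: 85.3
finger_force: 0.0
```

```bash
python3 - <<'E'
from h import *
print(plan([533.4,-19.6,147],4.2),manip.observe())
E
```

```text
(array([-0.12, -0.04,  6.21]), array([ 0.0002, -0.0002,  0.0005])) {'t': 12.9, 'q': array([-9.20048411e+00,  2.22948313e+01,  1.03495154e+02, -9.33782464e-03,
        5.41954808e+01,  7.65774157e+01]), 'qvel': array([-1.77368178e-01,  2.03698092e+01,  2.37609530e+01, -6.42086955e-02,
       -4.20486909e+01,  3.17146563e-02]), 'effort': array([ 2.72573764e-01, -5.66393244e+01, -2.64828247e+01,  7.98184628e-03,
        1.56350825e+00,  1.56815612e-02]), 'tcp_pos': array([534.56602449, -19.86075119, 209.11256469]), 'eef_rot': array([ 1.79989259e+02, -1.23780279e-02,  4.22756320e+00]), 'contact_force': array([ 0.14594147,  0.28701016, -0.72706421]), 'torque': array([0.00547023, 0.01126146, 0.00959987]), 'finger_force': 0.0, 'finger_gap': 85.31894597236824}
```

Request:
send_rows([
  [-0.1, 0, 2, 0, 0, 0, 100],
  [-0.1, 0, 4, 0, 0, 0, 100],
  [-0.1, 0, 5.4, 0, 0, 0, 100],
  [-0.1, 0, 6.0, 0, 0, 0, 100],
  [-0.1, 0, 6.0, 0, 0, 0, 75],
])

```text
t: 13.4
tcp_pos: [532.3, -20.0, 149.0]
eef_rot: [-180.0, 0.2, 4.2]
contact_force: [-0.4, 0.1, -0.1]
finger_gap: 73.1
finger_force: 0.0
```

Request:
send_rows([
  [0, 0, 0, 0, 0, 0, 60],
  [0, 0, 0, 0, 0, 0, 50],
  [0, 0, 0, 0, 0, 0, 40],
  [0, 0, 0, 0, 0, 0, 40],
  [0, 0, 0, 0, 0, 0, 40],
], force=50)

```text
t: 13.9
tcp_pos: [532.9, -19.7, 151.0]
eef_rot: [-180.0, -0.0, 4.2]
contact_force: [-1.5, 4.9, 4.6]
finger_gap: 57.8
finger_force: 54.6
```

Request:
send_rows([
  [0, 0, -0.3, 0, 0, 0, 40],
  [0, 0, -0.8, 0, 0, 0, 40],
  [0, 0, -1.6, 0, 0, 0, 40],
  [0, 0, -3, 0, 0, 0, 40],
  [0, 0, -4, 0, 0, 0, 40],
])

```text
t: 14.4
tcp_pos: [533.3, -20.5, 191.8]
eef_rot: [179.9, -0.1, 4.2]
contact_force: [1.1, -0.1, -1.2]
finger_gap: 57.9
finger_force: 54.6
```

```bash
python3 t.py c
```

```text
F [-0.  -0.5 -0.3] [533.7 -20.5 193.1] [179.9  -0.2   4.2]
dark rows 175 239 558
```

View pics/c_w.png

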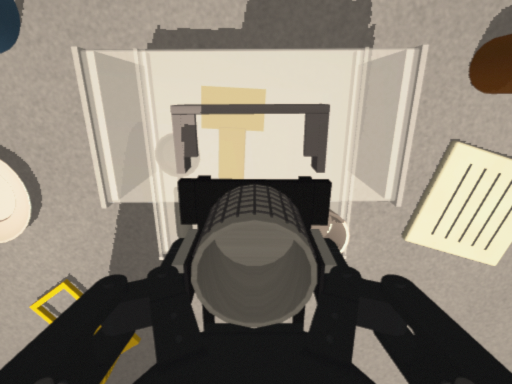

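The cup is held and lifted, apparently upright; the organiser, plate and stone (about (465,205)) look undisturbed.

Request:
send_rows([
  [0, 0, -2, 0, 0, 0, 40],
  [0, 2, -4, 0, 0, 0, 40],
  [-0.5, 5, -4, 0, 0, 0, 40],
  [-1.2, 8.5, -4, 0, 0, 0, 40],
  [-2, 12, -4, 0, 0, 0, 40],
])

```text
t: 15.0
tcp_pos: [521.4, -142.4, 230.3]
eef_rot: [180.0, -0.0, 4.2]
contact_force: [0.5, 0.4, -2.6]
finger_gap: 57.8
finger_force: 54.6
```

Request:
send_rows([
  [-0.7, 3.3, 0, 0, 0, 0, 40],
  [-1.4, 6.6, 0, 0, 0, 0, 40],
  [-2, 9.5, 0, 0, 0, 0, 40],
  [-2.3, 11, 0, 0, 0, 0, 40],
  [-2.3, 11, 0, 0, 0, 0, 40],
])

```text
t: 15.5
tcp_pos: [506.4, -254.1, 230.0]
eef_rot: [180.0, 0.0, 4.1]
contact_force: [0.9, 0.1, -1.7]
finger_gap: 57.7
finger_force: 54.6
```

```bash
python3 t.py d; python3 - <<'E'
from h import *
d=imaging.read_camera("wrist"); lab=cv2.cvtColor(d["image"],cv2.COLOR_RGB2LAB); print(d["image"].shape)
t=imaging.read_camera("top"); cv2.imwrite("pics/d_top.png",t["image"][:,:,::-1])
T=manip.observe()["tcp_pos"];print(T)
E
```

```text
F [-0.2  0.3 -1.1] [ 506.5 -252.9  230. ] [-180.     0.     4.1]
dark rows 187 207 32
(384, 512, 3)
[ 506.91961572 -251.53037492  230.36094082]
```

View pics/d_w.png

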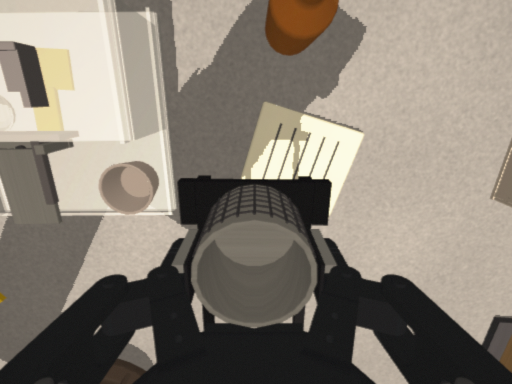

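The stone's far edge runs from (266,103) to (362,131) behind the held cup; the cup's foot rear edge is level at row 180.

```bash
python3 - <<'E'
from h import *
d=imaging.read_camera("wrist"); s=manip.observe(); T=s["tcp_pos"]
a=onz(d,(266,103),12);b=onz(d,(362,131),12); v=(b-a)[:2]; L=np.linalg.norm(v); n=np.array([v[1],-v[0]])/L
if n[0]>0: n=-n
c=(a+b)[:2]/2+70*n; print(a,b,L,"centre",c)
y=np.radians(4.2);ex=np.array([np.cos(y),np.sin(y)]);ey=np.array([-ex[1],ex[0]])
for x,yy,z in ((30,46,14),(30,-46,14),(-30,46,14),(0,0,64),(-29,0,64),(29,0,64)): print(x,yy,z,proj(d,[*(T[:2]+x*ex+yy*ey),T[2]-26+z]).round(0))
for cc in (c,(497,-312.7),(498.5,-311.5)): print(plan([*cc,100],4.2))
E
```

```text
[ 578.5342959  -261.68425719   12.        ] [ 552.94008074 -389.4270769    12.        ] 130.2815867183941 centre [ 497.10126206 -311.8039535 ]
30 46 14 [[175. 183.]]
30 -46 14 [[331. 183.]]
-30 46 14 [[183. 270.]]
0 0 64 [[253. 280.]]
-29 0 64 [[253. 331.]]
29 0 64 [[253. 221.]]
(array([-1.44,  5.94, 13.04]), array([-0.0001,  0.    ,  0.0013]))
(array([-1.45,  6.03, 13.04]), array([-0.0001,  0.    ,  0.0013]))
(array([-1.29,  5.92, 13.04]), array([-0.0001,  0.    ,  0.0013]))
```

Request:
send_rows([
  [-0.7, 3, 0, 0, 0, 0, 40],
  [-1.4, 5.7, 2, 0, 0, 0, 40],
  [-1.4, 5.95, 6, 0, 0, 0, 40],
  [-1.4, 5.95, 10, 0, 0, 0, 40],
  [-1.4, 5.95, 13, 0, 0, 0, 40],
])

```text
t: 16.25
tcp_pos: [496.9, -311.9, 98.4]
eef_rot: [-180.0, 0.1, 4.2]
contact_force: [0.3, -0.5, -0.8]
finger_gap: 57.9
finger_force: 54.6
```

Request:
send_rows([
  [0, 0, 2, 0, 0, 0, 40],
  [0, 0, 3.5, 0, 0, 0, 40],
  [0, 0, 4.5, 0, 0, 0, 40],
  [0, 0, 5.0, 0, 0, 0, 40],
  [0, 0, 5, 0, 0, 0, 40],
])

```text
t: 16.75
tcp_pos: [497.4, -312.6, 50.3]
eef_rot: [-180.0, 0.0, 4.2]
contact_force: [-0.5, 0.8, -1.6]
finger_gap: 57.9
finger_force: 54.6
```

```bash
python3 - <<'E'
from h import *
s=manip.observe();print(s["t"],s["tcp_pos"],s["contact_force"],plan([497,-312,40],4.2))
t=imaging.read_camera("scene"); cv2.imwrite("pics/e_s.png",cv2.resize(t["image"][:,:,::-1][190:330,90:290],None,fx=4,fy=4))
E
```

```text
16.75 [ 497.36389298 -312.59915857   50.28885733] [-0.49929824  0.75243772 -1.57961494] (array([-0.03, -0.06,  1.03]), array([-0.0001,  0.0002,  0.0006]))
```

View pics/e_s.png

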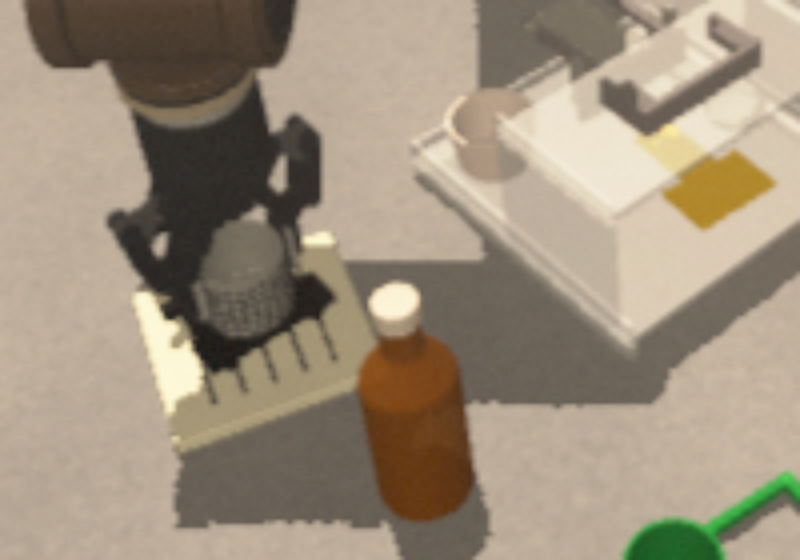

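The scene crop shows the cup over the stone ((250,300)) just above its surface, clear of the soap bottle at (415,400).

Request:
send_rows([
  [0, -0.05, 0.2, 0, 0, 0, 40],
  [0, -0.05, 0.4, 0, 0, 0, 40],
  [0, -0.05, 0.6, 0, 0, 0, 40],
  [0, -0.05, 0.8, 0, 0, 0, 40],
  [0, -0.05, 0.9, 0, 0, 0, 40],
])

```text
t: 17.3
tcp_pos: [497.1, -312.4, 41.2]
eef_rot: [-180.0, 0.0, 4.2]
contact_force: [-0.7, -0.2, -0.8]
finger_gap: 57.7
finger_force: 54.6
```

Request:
send_rows([
  [0, 0, 0.1, 0, 0, 0, 40],
  [0, 0, 0.2, 0, 0, 0, 40],
  [0, 0, 0.2, 0, 0, 0, 40],
])

```text
t: 17.6
tcp_pos: [497.1, -312.4, 39.3]
eef_rot: [-180.0, 0.0, 4.2]
contact_force: [-0.8, 0.4, -1.3]
finger_gap: 57.9
finger_force: 54.6
```

Request:
send_rows([
  [0, 0, 0.1, 0, 0, 0, 40],
  [0, 0, 0.2, 0, 0, 0, 40],
  [0, 0, 0.2, 0, 0, 0, 40],
])

```text
t: 17.9
tcp_pos: [497.3, -312.5, 38.0]
eef_rot: [180.0, -0.0, 4.2]
contact_force: [-1.1, 0.3, 4.3]
finger_gap: 57.7
finger_force: 55.2
```

Request:
send_rows([
  [0, 0, 0.04, 0, 0, 0, 40],
  [0, 0, 0.04, 0, 0, 0, 100],
  [0, 0, 0.04, 0, 0, 0, 100],
  [0, 0, 0.04, 0, 0, 0, 100],
  [0, 0, 0.04, 0, 0, 0, 100],
])

```text
t: 18.4
tcp_pos: [497.2, -312.4, 36.9]
eef_rot: [180.0, 0.0, 4.2]
contact_force: [-0.8, 1.0, -0.1]
finger_gap: 85.5
finger_force: 0.0
```

Request:
send_rows([
  [0, 0, -1, 0, 0, 0, 100],
  [0, 0, -3, 0, 0, 0, 100],
  [0, 0, -7, 0, 0, 0, 100],
  [0, 0, -12, 0, 0, 0, 100],
  [0, 0, -16, 0, 0, 0, 100],
])

```text
t: 18.9
tcp_pos: [497.2, -312.4, 200.3]
eef_rot: [179.9, -0.1, 4.2]
contact_force: [0.3, -0.1, 0.4]
finger_gap: 85.3
finger_force: 0.0
```

Request:
send_rows([
  [-2, 0, -1, 0, 0, 0, 100],
  [-5, 0, -2, 0, 0, 0, 100],
  [-7, 0, -3, 0, 0, 0, 100],
  [-7, 0, -3, 0, 0, 0, 100],
  [-7, 0, -3, 0, 0, 0, 100],
])

```text
t: 19.4
tcp_pos: [427.5, -317.7, 227.7]
eef_rot: [179.9, -0.1, 4.2]
contact_force: [-0.2, -0.4, -0.4]
finger_gap: 85.5
finger_force: 0.0
```

```bash
python3 t.py f; python3 - <<'E'
from h import *
s=manip.observe(); d=imaging.read_camera("wrist")
print(s["t"],s["tcp_pos"],s["finger_gap"],proj(d,[[497,-312,76],[497,-312,12]]))
E
```

```text
F [-0.2 -0.1  1.1] [ 427.8 -317.6  227.2] [180.   -0.    4.2]
dark rows 186 249 36
19.5 [ 427.8894425  -317.49800556  226.85616382] 85.39740463863302 [[253.26493246 105.87411075]
 [253.40396433 104.23098253]]
```

View pics/f_w.png

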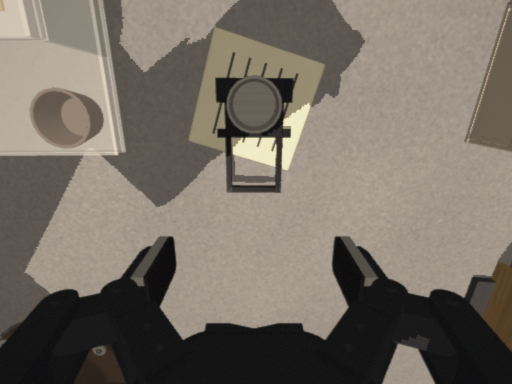

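The wrist view shows the cup standing upright with its rim at (254,104), on the stone whose corners average (254,100.5), so it is centred within about 4 mm. The gripper is open and clear.

```bash
python3 -c "
from bench import manip
print(manip.hand_in())"
```

```text
the job is handed in; nothing more can be done
None
```

The cup was freed with the plate held at about 15–18.5 N (a few readings just under 16), drawn out by its loop, and left standing upright within about 4 mm of the stone's middle; the job is handed in at about 19.5 s, with no verdict shown.

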